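# Take the blue pipette from the cabinet door and hold it ready at a slant

## Robot

A 6-joint arm with a two-finger parallel gripper is mounted at the origin on the work surface. World frame = base frame: x ahead of the robot, y to its left, z up, the work surface at z = 0. Lengths are in mm, angles in rad, forces in N, time in s.
With the tool pointing down it reaches from about 300 to 875 mm from the base axis. Payload 6.4 kg.
Tool frame: the origin (TCP) lies midway between the tips of the shut fingers; the grasp point (between the pads) lies r.tcp_to_grasp behind it (r.tcp_to_grasp is the distance from the TCP to the grasp point, in mm); z points along the fingers, y is the direction in which the jaws open and shut (so a half turn about z gives the same grasp; the last joint's range is limited). The gripper opens to 88 mm and grips with 3 to 60 N. Pads are 18 mm wide; open, the fingers measure 123 mm over their backs; the gripper's body (75 mm by 187 mm) begins 45 mm behind the grasp point.
Start: joints at [1.122, 0.181, 1.607, -0, 1.354, -0.206], TCP at [138.23, 558.152, 238.714] pointing down, gripper open.
Joint ranges: [-2.99, 2.99], [-0.89, 2.07], [0.3, 2.58], [-1.14, 4.28], [0, 2.63], [-3.12, 3.12]. Speed limits (rad/s): [2.57, 2.57, 3.01, 3.14, 3.14, 3.14].

## Interface

Orientations are given as a unit quaternion [x, y, z, w].
In Python, from rig import r, vision, sign_off, models gives the robot as it stands.
- The arm moves only by the tool step_arm, never from a script. Its arguments are lists of equal length, an entry for each row: "travel": the shift along the world's x, y, z in mm, a list of three; "yaw": the turn about the world's z in degrees; "gripper": the closure, from 0 (fully open) to 1 (shut). A call has 1 to 20 rows; each row is the pose to reach, as a shift and turn from the pose measured when the call began; what a row does not reach only later rows make up. A row lasts 1/8 s, in which the tool goes at most 62.5 mm and 10.7 degrees, less where a joint would pass 70% of its speed; a pose out of reach is approached as far as the arm can. A call with a gripper value outside its range is refused whole. The fingers move at their own pace and stop on an object; the grip force is fixed at half the most. Time passes only in rows, so rows that repeat a pose let the fingers close. It gives the time, the measured TCP pose, the force and the opening at its end, in the units of the state.
- r.observe(): the state, without advancing time (a new reading comes with each control period).
- vision.camera(name): name is "scene" or "top" or "wrist"; returns (picture, depth): 480x640x3 uint8, red, green, blue; 480x640 float32, mm along the optical axis (not along the pixel's ray), 0 where there is no reading.
- vision.camera_model(name): a dict with "intrinsics" (3x3 intrinsics, pixels), "camera_from_world" (4x4, takes a point from world to camera coordinates); the wrist camera has in their place "T_tool_cam" (4x4, takes a point from camera to tool coordinates, whose origin is the TCP and whose axes are the flange's). Camera axes: x right, y down, z forward; pixel columns grow to the right and rows downward; lengths in mm; the calibration is good to about 2 mm. A picture is of the moment at which its call begins: read the wrist's pose just before it. camera_model takes no time and is no camera call.
- sign_off(): hands the job in, once; it reports no verdict.
Trained networks look in the newest picture that a camera, given by its name, has taken for a name from the list of things; names that differ only in an ending like _2 or _b are one class to them, and where a whole thing is asked for, a point or a joint stands for the part that bears it (a point fixed in the world has none). Each returns a list of dicts, best first, with "score" (0 to 1); they miss things now and then, are a little off and sometimes report something else, mostly with a low value. They report only what shows in the picture. A call takes as long as a camera call. They do not tell look-alikes from the thing itself.
- models.find_in(label, camera): "position" ([x, y, z] in mm, in world coordinates, good to about 4 mm: the middle of the surface that is visible of it).
The state is a dict: "clock": time; "q": joint angles; "qd": joint speeds; "tau": joint torques, N m; "ee_pos": TCP position; "tcp_rot": TCP orientation; "force": force on the tool from outside, world axes, zero at the start; "wrist_torque": the same for the moment, N m; "gripper_width": opening from 0.0 (shut) to 1.0 (fully open).
Only numpy, scipy, OpenCV 4.12 (cv2) and the standard library are available. Lean on these libraries where they do the work, as an engineer would, in place of code of your own. Each camera call takes 0.05 s, during which the arm holds its last target.

## Task

Swing the clear cabinet's door wide open by its handle, draw the blue pipette up out of the holder on the inside of the door, and lean it over to a slant of about 45 degrees, tip downwards. Finish while holding it still in the gripper like that, with its tip poised above the open dish, raised well clear of it (between about 6 and 20 cm above the bench). Leave the door open and the orange pipette in the holder, and do not disturb the dish, the flask or the box of tips.

Things in the scene. Friction and masses are not known exactly. Their poses are not given: they have to be found in the camera images.
- cabinet: Clear-walled bench cabinet with a dark frame, fixed, 180 mm deep (its x), 250 mm wide (its y), 260 mm high, closed roof. Origin: centre of its underside on the bench. Its door covers the whole front, which faces its own -x.
- door (a joint): Door hinge, rad: 0 shut (the start), grows as it opens, stop 1.9. Vertical hinge line at the cabinet's front left edge (cabinet frame x -91, y +125 mm); the free edge swings out to the cabinet's -x, then round to its +y (clockwise from above). Light friction, 0.06 N m: stays where left. Door: glazed dark frame, 250 wide, 14 thick, from 6 to 258 mm above the bench.
- door_handle (a point): Middle of the door handle: vertical steel bar 11 mm thick, 143 to 253 mm above the bench (this point 198). Its centre line is 35 mm off the door's outer face and 228 mm from the hinge line along the door; two thin posts, 155 and 241 mm up, carry it. Can be pinched from above by its upper end. Axes: the cabinet's, turned about vertical by minus the door angle.
- door_hinge (a point): Point on the door's hinge line, 198 mm above the bench. Shares the axes of door_handle: its -y runs along the door to the free edge, its -x points out of the door's outer face, and x = 0 is the door's inner face (the outer face is x = -14 mm).
- holder (a point): Centre of the top face, 115 mm above the bench, of the white holder block (44 x 150 x 18 mm) on the inside of the door. Two through holes, 21 mm wide, lie 42 mm from this point along its +y and -y, 50 mm off the door's inner face. Axes as door_hinge. Each hole carries one pipette, standing upright; which is where varies.
- blue_pipette: The pipette to take: blue collar and button, loose, 90 g, 190 long. Origin at its tip, z along it to the button. From the tip: nozzle up to 16 mm thick to 75 mm, grey square handle 28 x 28 from 75 to 165, rod and 22 mm button to 190. The handle's end rests on the holder, the nozzle hangs in the hole (tip 40 mm above the bench): it must rise over 75 mm. Starts with the cabinet's axes.
- blue_pipette_tip (a point): The tip (lowest point) of the blue pipette, same as its origin.
- blue_pipette_grip (a point): Point on the blue pipette's axis in the upper part of its handle, 150 mm from the tip (190 mm above the bench in the holder): a good place to grasp from above once the door is open, closing along the door (pipette y), since the door panel stands beside it.
- orange_pipette: A second pipette of the same shape and size with orange collar and button, in the other hole (84 mm away, centre to centre). To be left in the holder.
- dish: Open shallow round dish, pale green, 90 mm across, 15 mm high, loose on the bench. Origin: centre of its underside.
- flask: Stoppered conical flask, 76 mm across at the foot, 136 mm high, loose, a bystander. Origin: centre of its underside.
- tip_box: Closed grey box with a violet lid, 87 x 122 x 61 mm, loose, a bystander. Origin: centre of its underside.
Not all that is in view belongs to the job. Several things look just like the dish: the one meant starts nearest to the robot's base.

How it is judged:
By the outcome, as a careful person would: the job done as asked, in the order asked, and still so for the second after the job is handed in, while the arm keeps its last pose, push and grip.
It also fails if it takes over 53 s, if anything falls off the work surface, if the arm or the gripper's body presses on something with over 40 N, if the wrist force passes 120 N, or if a joint passes its speed limit or range.

## Working session

There is one attempt and no reset: what is moved stays moved. The work goes in short steps, Python scripts to look and compute and a tool call to move; the robot and the scene stay as the last step left them, time stands still between calls to the robot, and variables do not carry over. Pictures are saved under pics/ and viewed, and the job is handed in when it is done.

Besides the shell and the picture viewer there is one more tool, called after ">>>" as name(argument=value, ...), one argument or row to a line, values as JSON. step_arm: Moves the arm, as the interface text tells. Its arguments: {"type":"object","properties":{"travel":{"type":"array"},"yaw":{"type":"array"},"gripper":{"type":"array"}},"required":["travel","yaw","gripper"]}

```bash
ls; mkdir -p pics
python3 - <<'E'
from rig import r, vision, models
import cv2,numpy as np
for n in("scene","top"):
    p,d=vision.camera(n); cv2.imwrite(f"pics/{n}0.png",p[:,:,::-1]); np.save(f"pics/{n}0.npy",d)
    for l in("cabinet","door_handle","holder","blue_pipette","orange_pipette","dish","flask","tip_box"):
        print(n,l,[(round(x['score'],2),np.round(x['position']).tolist()) for x in models.find_in(l,n)[:4]])
o=r.observe();print(o,r.tcp_to_grasp)
for n in("scene","top","wrist"): print(n,vision.camera_model(n))
E
```

```text
pics
scene cabinet [(0.57, [745.0, 100.0, 257.0])]
scene door_handle [(0.77, [675.0, 79.0, 176.0])]
scene holder [(0.72, [673.0, 76.0, 177.0])]
scene blue_pipette []
scene orange_pipette []
scene dish [(0.9, [471.0, -216.0, 2.0]), (0.88, [566.0, -405.0, 1.0]), (0.6, [614.0, -152.0, 5.0])]
scene flask [(0.57, [709.0, -396.0, 47.0])]
scene tip_box [(0.85, [382.0, -434.0, 59.0]), (0.37, [673.0, 78.0, 176.0])]
top cabinet [(0.96, [720.0, 127.0, 260.0]), (0.72, [704.0, -380.0, 49.0])]
top door_handle [(0.89, [667.0, 85.0, 178.0])]
top holder [(0.89, [670.0, 90.0, 176.0]), (0.69, [474.0, -215.0, 8.0])]
top blue_pipette [(0.67, [705.0, -382.0, 49.0])]
top orange_pipette []
top dish [(0.95, [615.0, -148.0, -2.0]), (0.94, [475.0, -213.0, 8.0]), (0.62, [566.0, -404.0, 4.0])]
top flask [(0.98, [705.0, -383.0, 48.0])]
top tip_box [(0.59, [372.0, -425.0, 65.0]), (0.26, [666.0, 90.0, 171.0])]
{'clock': 0.9, 'q': array([ 1.12168943e+00,  1.80777510e-01,  1.60694323e+00, -3.64350119e-05,
        1.35379680e+00, -2.06282611e-01]), 'qd': array([ 7.21958449e-05, -4.79929938e-04,  9.89654762e-04,  1.522
[... 1408 characters left out ...]
    [ 1.50237660e-01,  4.39426650e-03, -9.88640145e-01,
         9.33695638e+02],
       [ 0.00000000e+00,  0.00000000e+00,  0.00000000e+00,
         1.00000000e+00]])}
wrist {'intrinsics': array([[407.13789988,   0.        , 326.38321497],
       [  0.        , 407.13789988, 238.35900463],
       [  0.        ,   0.        ,   1.        ]]), 'T_tool_cam': array([[ 5.87898555e-07, -9.57239563e-01, -2.89296422e-01,
         7.43864350e+01],
       [ 9.99999950e-01,  9.19193135e-05, -3.02115403e-04,
        -4.47688588e-01],
       [ 3.15788745e-04, -2.89296407e-01,  9.57239515e-01,
        -1.47065343e+02],
       [ 0.00000000e+00,  0.00000000e+00,  0.00000000e+00,
         1.00000000e+00]])}
```

View pics/scene0.png

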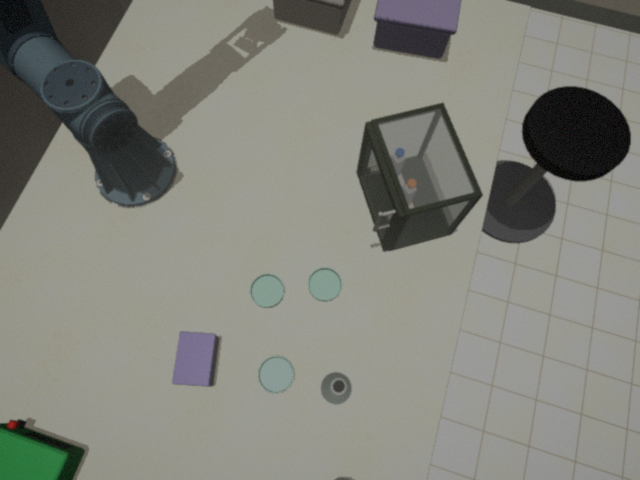

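View pics/top0.png

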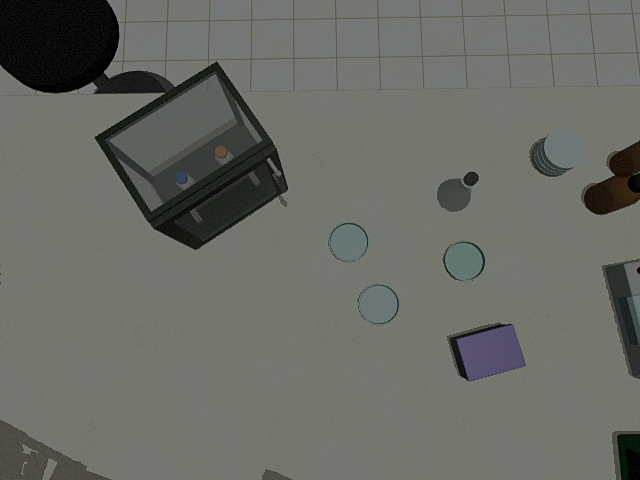

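```bash
cat > h.py <<'E'
import numpy as np
def ray(m,u,v,z):
    K=m["intrinsics"];T=m["camera_from_world"];R=T[:3,:3];t=T[:3,3]
    d=R.T@np.linalg.solve(K,[u,v,1]);c=-R.T@t
    return c+d*(z-c[2])/d[2]
def proj(m,p):
    T=m["camera_from_world"];c=T[:3,:3]@np.asarray(p,float)+T[:3,3]; k=m["intrinsics"]@c; return k[:2]/k[2]
def unproj(m,d,u,v):
    K=m["intrinsics"];T=m["camera_from_world"]
    c=np.linalg.solve(K,[u,v,1])*d; return T[:3,:3].T@(c-T[:3,3])
E
python3 - <<'E'
from rig import vision
import numpy as np,cv2
from h import *
m=vision.camera_model("top");d=np.load("pics/top0.npy")
# roof pixels: depth -> world z near 260
v,u=np.mgrid[0:480,0:640]
K=m["intrinsics"];T=m["camera_from_world"]
c=np.stack([(u-K[0,2])/K[0,0]*d,(v-K[1,2])/K[1,1]*d,d],-1)
w=(c-T[:3,3])@T[:3,:3]
for zlo,zhi in((245,275),):
    M=((w[...,2]>zlo)&(w[...,2]<zhi)&(d>0)&(u>60)&(u<330)&(v<280)&(v>40)).astype(np.uint8)
    n,l,s,_=cv2.connectedComponentsWithStats(M);i=1+np.argmax(s[1:,4]);
    pts=w[l==i]
    rect=cv2.minAreaRect(pts[:,:2].astype(np.float32));print(rect,np.median(pts[:,2]));print(cv2.boxPoints(rect))
for p in((97,138),(217,65),(273,145),(152,220)): print(p,ray(m,*p,260))
p=cv2.imread("pics/top0.png")[50:260,80:300];cv2.imwrite("pics/topcrop.png",cv2.convertScaleAbs(cv2.resize(p,None,fx=2.8,fy=2.8,interpolation=cv2.INTER_CUBIC),alpha=2))
E
```

```text
((746.231689453125, 136.7282257080078), (198.3360595703125, 250.75604248046875), 33.47899627685547) 256.42096078816917
[[594.3544   186.60034 ]
 [732.6792   -22.552277]
 [898.109     86.85611 ]
 [759.7842   296.00873 ]]
(97, 138) [756.00115484 287.62466162 260.        ]
(217, 65) [887.32947663  84.10036651 260.        ]
(273, 145) [738.60484013 -14.73505865 260.        ]
(152, 220) [610.86216165 186.96251368 260.        ]
```

View pics/topcrop.png

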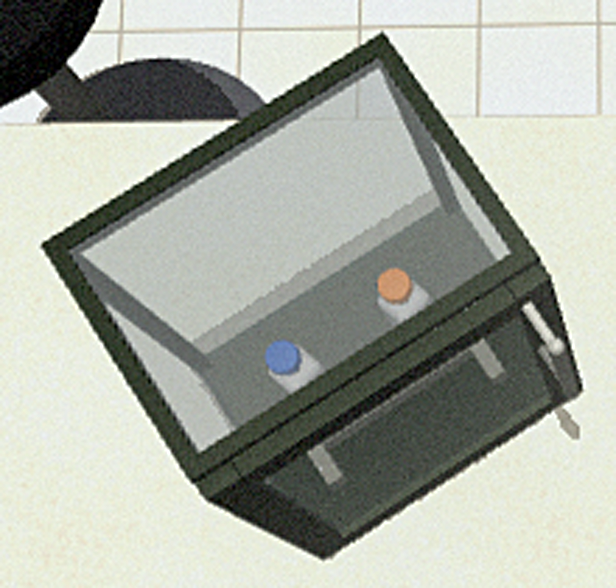

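```bash
cat > ov.py <<'E'
from rig import vision
import numpy as np,cv2,sys
from h import *
cx,cy,a=map(float,sys.argv[1:4]);th=float(sys.argv[4]) if len(sys.argv)>4 else 0
tag=sys.argv[5] if len(sys.argv)>5 else "0"
def Rz(a):return np.array([[np.cos(a),-np.sin(a),0],[np.sin(a),np.cos(a),0],[0,0,1]])
A=Rz(np.radians(a));C=np.array([cx,cy,0])
cab=lambda p:C+A@np.array(p,float)
H=cab([-91,125,0]);D=A@Rz(-th)
door=lambda p:H+D@np.array(p,float)
print("hinge",H,"handle",door([-49,-228,198]),"blue",door([50,-83,190]),"or",door([50,-167,190]))
for n,(u0,v0,u1,v1) in(("top",(80,30,330,260)),("scene",(340,80,500,260))):
    m=vision.camera_model(n);S=3
    im=cv2.imread(f"pics/{n}{tag}.png")[v0:v1,u0:u1];im=cv2.convertScaleAbs(cv2.resize(im,None,fx=S,fy=S,interpolation=cv2.INTER_CUBIC),alpha=1.6)
    def L(p,q,c):
        P=[tuple(int(round(x)) for x in ((proj(m,x)-[u0,v0]+.5)*S)) for x in(p,q)];cv2.line(im,*P,c,1)
    for z in(0,260):
        k=[cab([x,y,z]) for x,y in((-90,-125),(90,-125),(90,125),(-90,125))]
        for i in range(4):L(k[i],k[(i+1)%4],(0,0,255))
    for x in(0,-14):
        k=[door([x,y,z]) for y,z in((0,6),(-250,6),(-250,258),(0,258))]
        for i in range(4):L(k[i],k[(i+1)%4],(0,255,255))
    L(door([-49,-228,143]),door([-49,-228,253]),(255,0,255))
    for y in(-83,-167):L(door([50,y,115]),door([50,y,230]),(255,255,0))
    cv2.imwrite(f"pics/ov_{n}{tag}.png",im[:600,:800])
E
python3 ov.py 749 137 33.2
```

```text
hinge [604.40904454 191.76728584   0.        ] handle [688.25200814 -25.84557558 198.        ] blue [691.69500776 149.694009   190.        ] or [737.69031853  79.40580667 190.        ]
```

View pics/ov_top0.png

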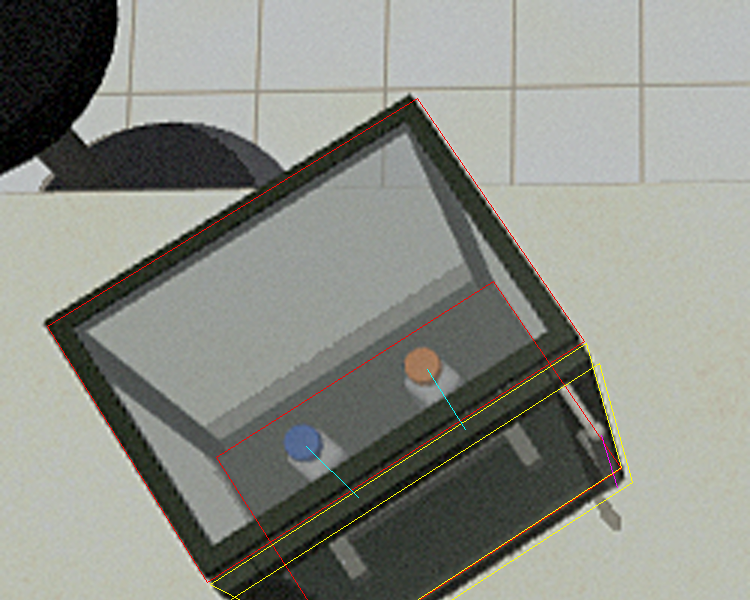

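View pics/ov_scene0.png

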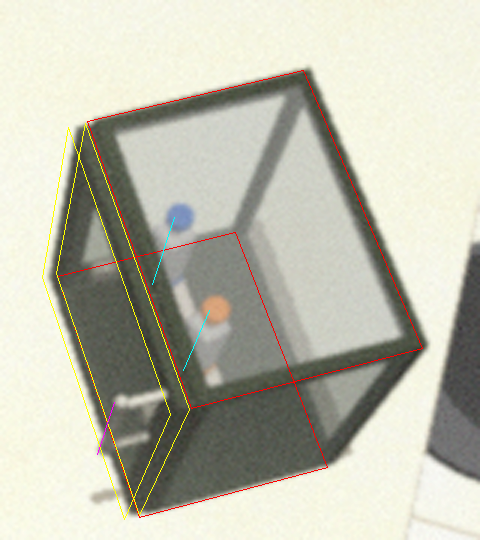

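>>> step_arm(
  travel=[
    [20, -20, 30],
    [60, -60, 60],
    [100, -105, 90],
    [140, -147, 90],
    [180, -189, 90],
    [220, -231, 90],
    [260, -273, 90],
    [300, -315, 90],
    [340, -357, 90],
    [380, -399, 90],
    [420, -441, 90],
    [460, -483, 90],
    [500, -525, 90],
    [530, -557, 90],
    [545, -575, 90],
    [545, -575, 90],
    [545, -575, 90],
    [545, -575, 90],
  ],
  yaw=[0, 3, 6, 10, 14, 18, 22, 26, 30, 34, 38, 42, 45, 47, 47, 47, 47, 47],
  gripper=[0, 0, 0, 0, 0, 0, 0, 0, 0, 0, 0, 0, 0, 0, 0, 0, 0, 0],
)

```text
clock: 3.15
ee_pos: [682.7, -15.6, 329.2]
tcp_rot: [-0.285, 0.958, 0.0, 0.0]
force: [0.4, -0.3, 0.8]
gripper_width: 0.997
```

```bash
cat >> h.py <<'E'
def wrist_model(vision,o):
    from scipy.spatial.transform import Rotation as Ro
    m=vision.camera_model("wrist");W=np.eye(4);W[:3,:3]=Ro.from_quat(o['tcp_rot']).as_matrix();W[:3,3]=o['ee_pos']
    return {"intrinsics":m["intrinsics"],"camera_from_world":np.linalg.inv(W@m["T_tool_cam"])}
E
cat > shot.py <<'E'
import sys
from rig import r,vision,models
import cv2,numpy as np
from h import *
n,tag=sys.argv[1:3]
o=r.observe()
p,d=vision.camera(n);cv2.imwrite(f"pics/{n}{tag}.png",p[:,:,::-1]);np.save(f"pics/{n}{tag}.npy",d)
if n=="wrist":
    m=wrist_model(vision,o);np.savez(f"pics/wm{tag}.npz",**m)
E
python3 shot.py wrist 1
python3 - <<'E'
from h import *
m=dict(np.load('pics/wm1.npz'))
for z in(253,143):print(proj(m,[691.5,-23.5,z]))
E
```

```text
[307.73499848 255.50131082]
[313.45346557 212.23659811]
```

View pics/wrist1.png

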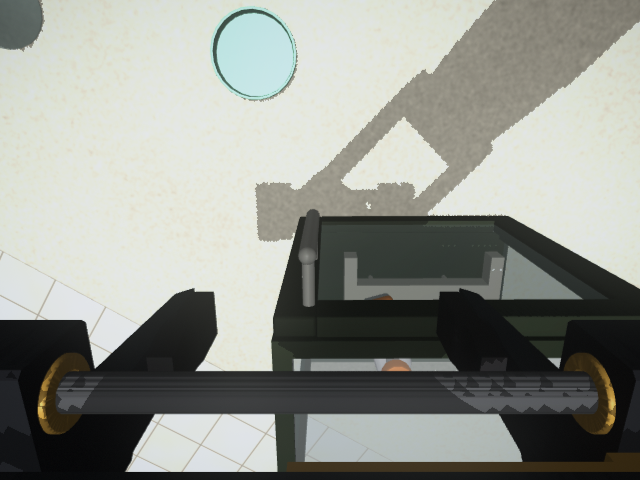

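>>> step_arm(
  travel=[
    [9, -8, -10],
    [9, -8, -45],
    [9, -8, -80],
    [9, -8, -105],
    [9, -8, -112],
    [9, -8, -112],
    [9, -8, -112],
    [9, -8, -112],
    [9, -8, -112],
    [9, -8, -112],
    [9, -8, -112],
    [9, -8, -112],
  ],
  yaw=[0, 0, 0, 0, 0, 0, 0, 0, 0, 0, 0, 0],
  gripper=[0, 0, 0, 0, 0, 0.6, 1, 1, 1, 1, 1, 1],
)

```text
clock: 4.7
ee_pos: [691.8, -23.6, 217.2]
tcp_rot: [-0.285, 0.958, -0.0, 0.0]
force: [-0.4, -0.7, 0.0]
gripper_width: 0.23
```

>>> step_arm(
  travel=[
    [0, 0, 0],
    [0, 0, 0],
    [0, 0, 0],
  ],
  yaw=[0, 0, 0],
  gripper=[1, 1, 1],
)

```text
clock: 5.08
ee_pos: [691.6, -23.5, 217.2]
tcp_rot: [-0.285, 0.958, 0.0, 0.0]
force: [-1.0, 1.0, 0.0]
gripper_width: 0.115
```

Run:
```python
import numpy as np
a0=np.radians(33.2);C=np.array([752,139.]);R=lambda a:np.array([[np.cos(a),-np.sin(a)],[np.sin(a),np.cos(a)]])
H=C+R(a0)@[-91,125];print(H)
P=lambda t:H+R(a0-np.radians(t))@[-49,-228]
p0=P(0);print(p0)
for t in list(range(0,111,4))+[106]: print(t,np.round(P(t)-p0,0).tolist(),np.round(P(t)))
```

```text
[607.40904454 193.76728584]
[691.25200814 -23.84557558]
0 [0.0, 0.0] [691. -24.]
4 [-15.0, -5.0] [676. -29.]
8 [-31.0, -10.0] [660. -33.]
12 [-47.0, -13.0] [644. -37.]
16 [-63.0, -15.0] [628. -39.]
20 [-79.0, -16.0] [612. -39.]
24 [-96.0, -15.0] [595. -39.]
28 [-112.0, -14.0] [579. -38.]
32 [-128.0, -11.0] [563. -35.]
36 [-144.0, -8.0] [547. -32.]
40 [-159.0, -3.0] [532. -27.]
44 [-175.0, 3.0] [517. -21.]
48 [-189.0, 10.0] [502. -14.]
52 [-204.0, 18.0] [488.  -6.]
56 [-217.0, 26.0] [474.   3.]
60 [-230.0, 36.0] [461.  12.]
64 [-243.0, 47.0] [449.  23.]
68 [-254.0, 58.0] [437.  35.]
72 [-265.0, 71.0] [426.  47.]
76 [-275.0, 84.0] [417.  60.]
80 [-284.0, 97.0] [408.  73.]
84 [-291.0, 111.0] [400.  88.]
88 [-298.0, 126.0] [393. 102.]
92 [-304.0, 141.0] [387. 118.]
96 [-309.0, 157.0] [382. 133.]
100 [-313.0, 173.0] [379. 149.]
104 [-315.0, 189.0] [376. 165.]
108 [-317.0, 205.0] [375. 181.]
106 [-316.0, 197.0] [375. 173.]
```

>>> step_arm(
  travel=[
    [-7, -2, 0],
    [-15, -5, 0],
    [-31, -10, 0],
    [-47, -13, 0],
    [-63, -15, 0],
    [-79, -16, 0],
    [-96, -15, 0],
    [-112, -14, 0],
    [-128, -11, 0],
    [-144, -8, 0],
    [-159, -3, 0],
    [-175, 3, 0],
    [-189, 10, 0],
    [-189, 10, 0],
    [-189, 10, 0],
  ],
  yaw=[-2, -4, -8, -12, -16, -20, -24, -28, -32, -36, -40, -44, -48, -48, -48],
  gripper=[1, 1, 1, 1, 1, 1, 1, 1, 1, 1, 1, 1, 1, 1, 1],
)

```text
clock: 6.95
ee_pos: [502.6, -13.7, 217.2]
tcp_rot: [0.129, 0.992, 0.0, 0.0]
force: [-0.6, 0.3, -0.5]
gripper_width: 0.109
```

>>> step_arm(
  travel=[
    [-15, 8, 0],
    [-28, 16, 0],
    [-41, 26, 0],
    [-54, 37, 0],
    [-65, 48, 0],
    [-76, 61, 0],
    [-86, 74, 0],
    [-95, 87, 0],
    [-102, 101, 0],
    [-109, 116, 0],
    [-115, 131, 0],
    [-120, 147, 0],
    [-124, 163, 0],
    [-126, 179, 0],
    [-127, 191, 0],
    [-127, 191, 0],
    [-127, 191, 0],
  ],
  yaw=[-4, -8, -12, -16, -20, -24, -28, -32, -36, -40, -44, -48, -52, -56, -59, -59, -59],
  gripper=[1, 1, 1, 1, 1, 1, 1, 1, 1, 1, 1, 1, 1, 1, 1, 1, 1],
)

```text
clock: 9.07
ee_pos: [375.4, 177.0, 217.1]
tcp_rot: [0.6, 0.8, -0.001, -0.0]
force: [-4.6, -0.0, 3.0]
gripper_width: 0.114
```

>>> step_arm(
  travel=[
    [0, 0, 0],
    [0, 0, 0],
    [0, 0, 0],
    [0, 0, 30],
    [0, 0, 80],
    [0, 0, 125],
    [0, 0, 125],
  ],
  yaw=[0, 0, 0, 0, 0, 0, 0],
  gripper=[0, 0, 0, 0, 0, 0, 0],
)

```text
clock: 9.95
ee_pos: [377.3, 177.2, 346.0]
tcp_rot: [0.6, 0.8, 0.002, 0.002]
force: [-1.1, 0.0, 0.6]
gripper_width: 0.877
```

```bash
python3 shot.py scene 2;python3 shot.py top 2;python3 ov.py 752 139 33.2 1.867 2; python3 -c "
import cv2
cv2.imwrite('pics/s2b.png',cv2.convertScaleAbs(cv2.imread('pics/scene2.png'),alpha=1.5))"
```

```text
hinge [607.40904454 193.76728584   0.        ] handle [374.79986522 177.09486266 198.        ] blue [541.68998136 122.56332012 190.        ] or [461.03709346  99.08755233 190.        ]
```

View pics/ov_top2.png

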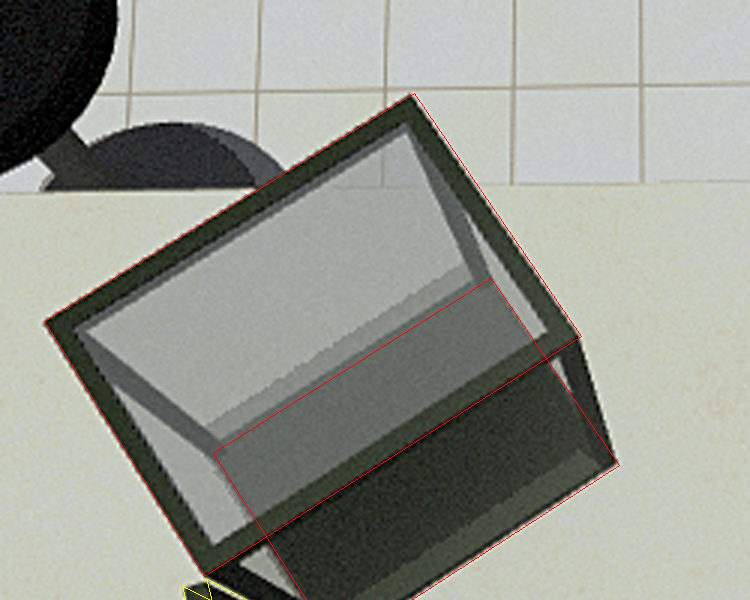

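View pics/s2b.png

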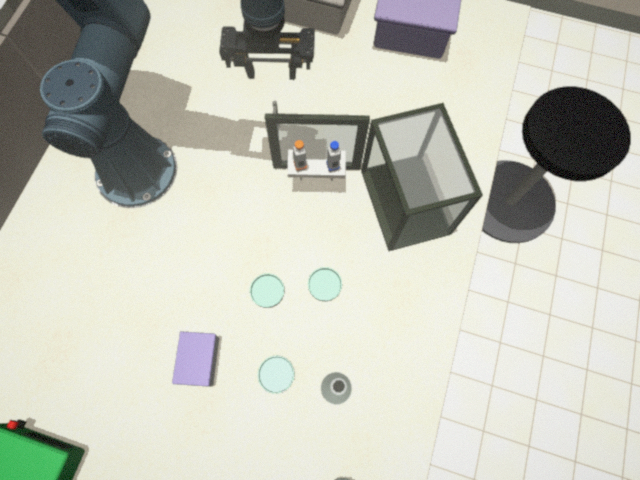

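>>> step_arm(
  travel=[
    [30, -10, 0],
    [75, -25, -5],
    [120, -40, -10],
    [150, -50, -16],
    [164, -54, -16],
    [164, -54, -16],
    [164, -54, -16],
  ],
  yaw=[0, 0, 0, 0, 0, 0, 0],
  gripper=[0, 0, 0, 0, 0, 0, 0],
)

```text
clock: 10.92
ee_pos: [538.6, 123.5, 325.8]
tcp_rot: [0.6, 0.8, -0.0, -0.0]
force: [-0.5, 0.6, -0.5]
gripper_width: 0.997
```

```bash
python3 shot.py wrist 3
python3 - <<'E'
from h import *
import cv2
m=dict(np.load('pics/wm3.npz'))
R=lambda a:np.array([[np.cos(a),-np.sin(a)],[np.sin(a),np.cos(a)]])
H=np.array([607.4,193.8])
im=cv2.imread('pics/wrist3.png')
for t,c in((1.867,(0,0,255)),(1.9,(0,255,0))):
    D=R(np.radians(33.2)-t)
    def pt(x,y,z):return tuple(int(round(v)) for v in proj(m,[*(H+D@[x,y]),z]))
    cv2.line(im,pt(0,0,258),pt(0,-250,258),c,1);
    cv2.circle(im,pt(50,-83,230),4,c,1);cv2.line(im,pt(50,-83,230),pt(50,-83,115),c,1)
    print(H+D@[50,-83])
cv2.imwrite('pics/w3o.png',im)
from rig import r;print(r.observe()['ee_pos'])
E
```

```text
[541.68093682 122.59603427]
[539.36741319 124.8031368 ]
[538.5942344  123.50436087 326.13219686]
```

View pics/w3o.png

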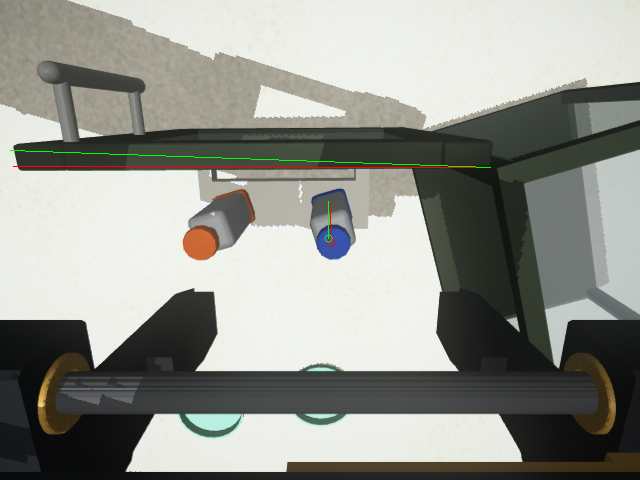

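>>> step_arm(
  travel=[
    [3, -1, -10],
    [3, -1, -50],
    [3, -1, -90],
    [3, -1, -115],
    [3, -1, -120],
    [3, -1, -120],
    [3, -1, -120],
  ],
  yaw=[0, 0, 0, 0, 0, 0, 0],
  gripper=[0, 0, 0, 0, 0, 0, 0],
)

```text
clock: 11.85
ee_pos: [542.5, 122.6, 207.7]
tcp_rot: [0.599, 0.8, 0.001, 0.001]
force: [0.7, 0.1, 0.5]
gripper_width: 0.998
```

```bash
python3 shot.py wrist 4;python3 shot.py scene 4
python3 - <<'E'
import cv2
p=cv2.imread('pics/scene4.png')[20:240,240:500];cv2.imwrite('pics/s4c.png',cv2.convertScaleAbs(cv2.resize(p,None,fx=2.7,fy=2.7,interpolation=cv2.INTER_CUBIC),alpha=1.8))
E
```

```text
(no output)
```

View pics/s4c.png

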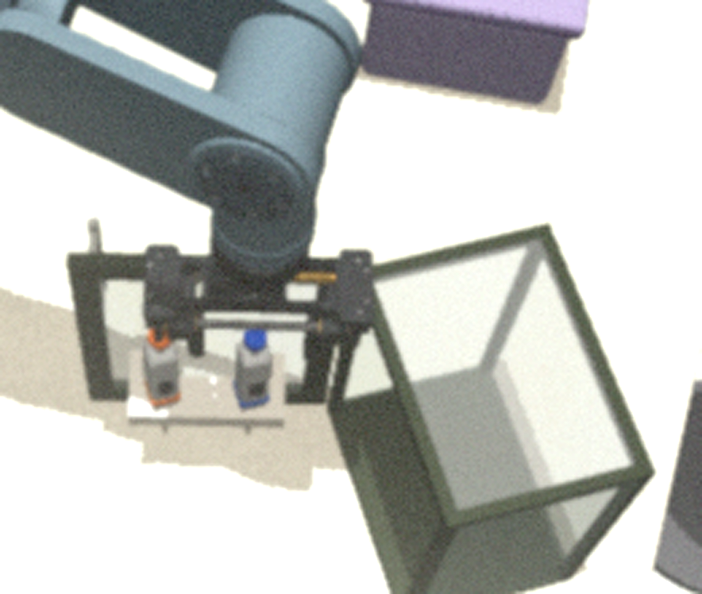

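View pics/wrist4.png

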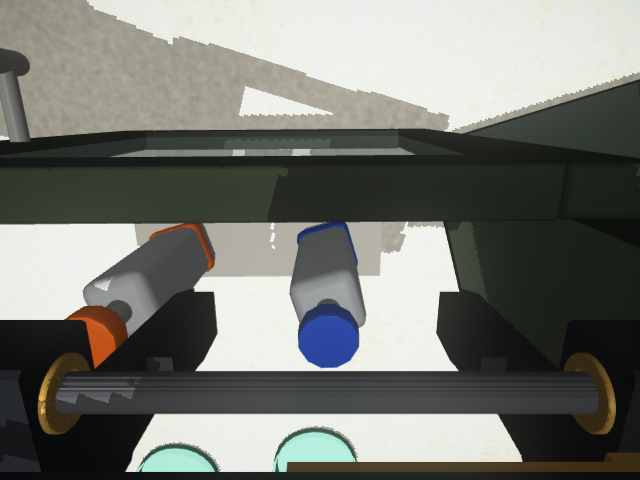

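>>> step_arm(
  travel=[
    [-1, 0, -3],
    [-1, 0, -6],
    [-1, 0, -9],
    [-1, 0, -9],
    [-1, 0, -9],
  ],
  yaw=[0, 0, 0, 0, 0],
  gripper=[0, 0, 0, 0, 0],
)

```text
clock: 12.58
ee_pos: [541.3, 122.6, 198.4]
tcp_rot: [0.599, 0.8, 0.0, 0.001]
force: [-0.4, 0.0, -0.0]
gripper_width: 1.001
```

>>> step_arm(
  travel=[
    [0, 0, 0],
    [0, 0, 0],
    [0, 0, 0],
    [0, 0, 0],
    [0, 0, 0],
    [0, 0, 0],
    [0, 0, 0],
    [0, 0, 0],
    [0, 0, 0],
  ],
  yaw=[0, 0, 0, 0, 0, 0, 0, 0, 0],
  gripper=[0.6, 0.8, 1, 1, 1, 1, 1, 1, 1],
)

```text
clock: 13.7
ee_pos: [541.3, 122.6, 198.4]
tcp_rot: [0.599, 0.8, 0.0, 0.001]
force: [-0.8, -0.1, 1.0]
gripper_width: 0.328
```

>>> step_arm(
  travel=[
    [0, 0, 3],
    [0, 0, 8],
    [0, 0, 15],
    [0, 0, 22],
    [0, 0, 30],
    [0, 0, 30],
  ],
  yaw=[0, 0, 0, 0, 0, 0],
  gripper=[1, 1, 1, 1, 1, 1],
)

```text
clock: 14.45
ee_pos: [541.9, 122.6, 229.5]
tcp_rot: [0.599, 0.8, 0.001, 0.002]
force: [-0.7, 0.1, -1.4]
gripper_width: 0.331
```

```bash
python3 shot.py wrist 5;python3 shot.py scene 5
python3 - <<'E'
import cv2,numpy as np
p=cv2.imread('pics/scene5.png')[80:240,240:400];p=cv2.convertScaleAbs(cv2.resize(p,(480,480),interpolation=cv2.INTER_CUBIC),alpha=1.8)
w=cv2.resize(cv2.imread('pics/wrist5.png'),(320,240));w=cv2.copyMakeBorder(w,0,240,0,0,cv2.BORDER_CONSTANT)
cv2.imwrite('pics/c5.png',np.hstack([p,w]))
E
```

View pics/c5.png

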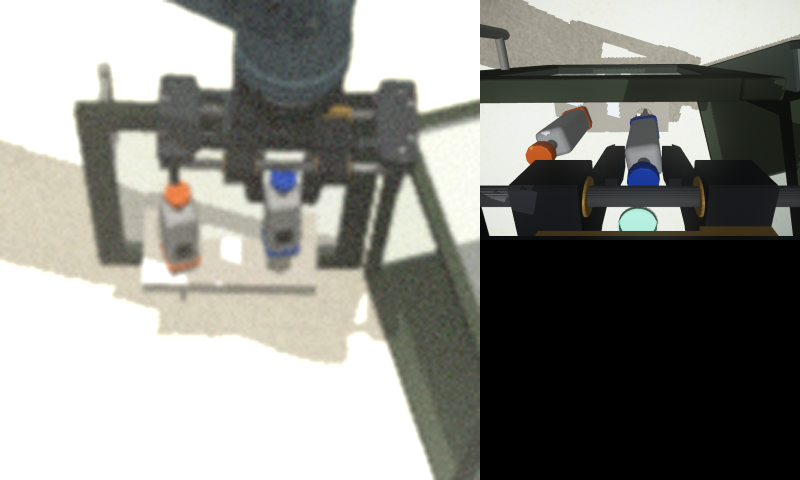

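>>> step_arm(
  travel=[
    [0, 0, 10],
    [0, 0, 25],
    [0, 0, 45],
    [0, 0, 65],
    [0, 0, 85],
    [0, 0, 105],
    [0, 0, 125],
    [0, 0, 136],
    [0, 0, 141],
    [0, 0, 141],
  ],
  yaw=[0, 0, 0, 0, 0, 0, 0, 0, 0, 0],
  gripper=[1, 1, 1, 1, 1, 1, 1, 1, 1, 1],
)

```text
clock: 15.8
ee_pos: [541.3, 122.6, 369.4]
tcp_rot: [0.599, 0.8, 0.0, 0.001]
force: [0.2, 0.6, -0.7]
gripper_width: 0.334
```

```bash
python3 shot.py wrist 6;python3 shot.py scene 6
python3 - <<'E'
import cv2,numpy as np
p=cv2.imread('pics/scene6.png')[80:240,240:400];p=cv2.convertScaleAbs(cv2.resize(p,(480,480),interpolation=cv2.INTER_CUBIC),alpha=1.8)
w=cv2.resize(cv2.imread('pics/wrist6.png'),(320,240));w=cv2.copyMakeBorder(w,0,240,0,0,cv2.BORDER_CONSTANT)
cv2.imwrite('pics/c6.png',np.hstack([p,w]))
E
```

```text
(no output)
```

View pics/c6.png

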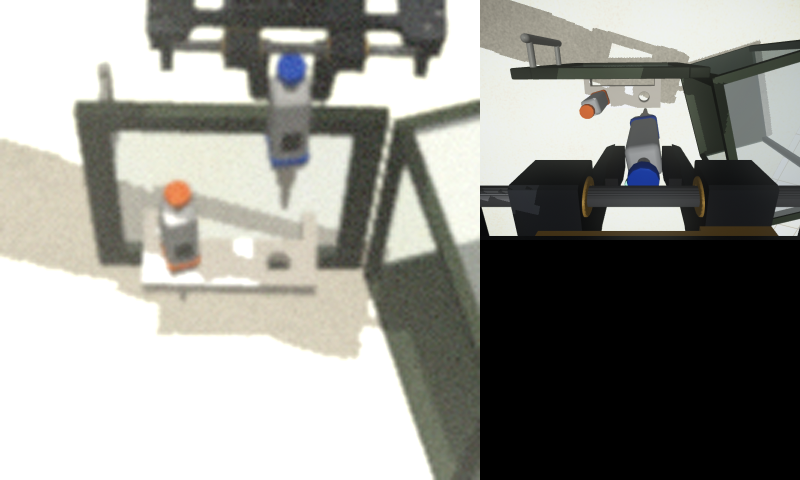

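>>> step_arm(
  travel=[
    [-4, 15, 0],
    [-8, 29, 0],
    [-11, 42, 0],
    [-13, 48, 0],
    [-14, 54, -1],
    [-16, 60, -1],
    [-17, 65, -2],
    [-20, 74, -4],
    [-22, 83, -7],
    [-25, 92, -11],
    [-25, 92, -11],
  ],
  yaw=[0, 0, 0, 0, 0, 0, 0, 0, 0, 0, 0],
  gripper=[1, 1, 1, 1, 1, 1, 1, 1, 1, 1, 1],
)

```text
clock: 17.27
ee_pos: [515.7, 215.4, 357.2]
tcp_rot: [0.599, 0.801, -0.0, 0.0]
force: [0.2, -0.2, -0.0]
gripper_width: 0.313
```

```bash
python3 shot.py wrist 7;python3 shot.py scene 7
python3 - <<'E'
import cv2,numpy as np
p=cv2.imread('pics/scene7.png')[80:240,240:400];p=cv2.convertScaleAbs(cv2.resize(p,(480,480),interpolation=cv2.INTER_CUBIC),alpha=1.8)
w=cv2.resize(cv2.imread('pics/wrist7.png'),(320,240));w=cv2.copyMakeBorder(w,0,240,0,0,cv2.BORDER_CONSTANT)
cv2.imwrite('pics/c7.png',np.hstack([p,w]))
E
```

```text
(no output)
```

View pics/c7.png

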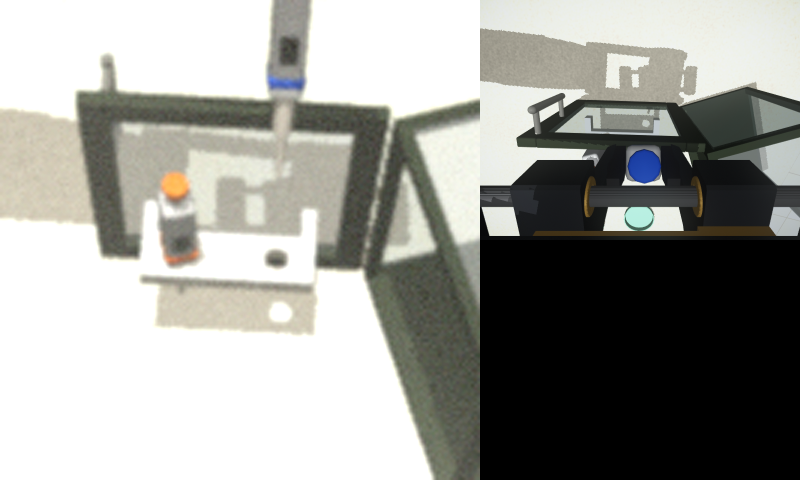

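>>> step_arm(
  travel=[
    [-1, 5, -2],
    [-2, 9, -4],
    [-4, 16, -10],
    [-6, 24, -16],
    [-8, 31, -22],
    [-9, 36, -27],
    [-9, 36, -27],
    [-9, 36, -27],
  ],
  yaw=[0, 0, 0, 0, 0, 0, 0, 0],
  gripper=[1, 1, 1, 1, 1, 1, 1, 1],
)

```text
clock: 18.38
ee_pos: [506.9, 250.7, 330.5]
tcp_rot: [0.599, 0.801, -0.0, 0.0]
force: [-0.8, -0.7, -0.0]
gripper_width: 0.316
```

```bash
python3 shot.py wrist 8;python3 shot.py scene 8
python3 - <<'E'
import cv2,numpy as np
p=cv2.imread('pics/scene8.png')[80:240,240:400];p=cv2.convertScaleAbs(cv2.resize(p,(480,480),interpolation=cv2.INTER_CUBIC),alpha=1.8)
w=cv2.resize(cv2.imread('pics/wrist8.png'),(320,240));w=cv2.copyMakeBorder(w,0,240,0,0,cv2.BORDER_CONSTANT)
cv2.imwrite('pics/c8.png',np.hstack([p,w]))
E
```

```text
(no output)
```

View pics/c8.png

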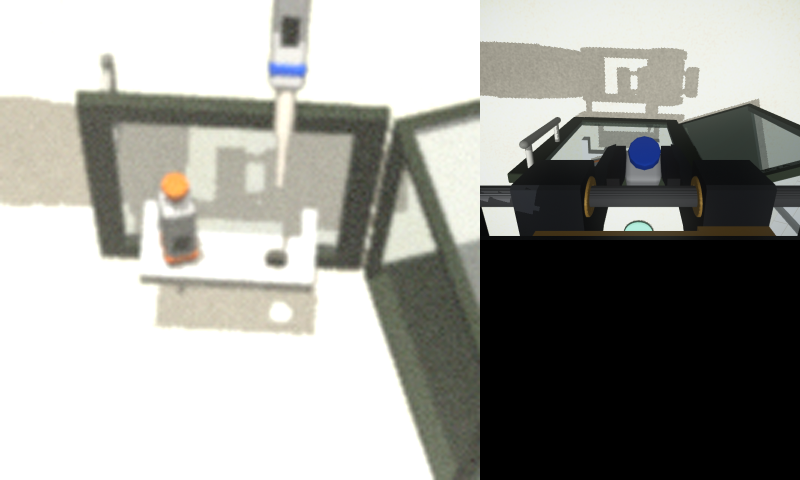

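Run:
```python
from rig import vision,r
from h import *
m=vision.camera_model('scene');d=np.load('pics/scene8.npy')
for (u,v) in((287,20),(287,70),(287,90),(286,120),(285,140),(284,160),(283,170),(282,180)):
    U,V=240+u/3,80+v/3;k=d[int(round(V))-0,int(round(U))-0];print((u,v),round(float(k)),unproj(m,k,U,V).round() if k else 0)
w=dict(np.load('pics/wm8.npz'));D=np.load('pics/wrist8.npy')
for u,v in((328,306),(328,350)):print(D[v,u],unproj(w,D[v,u],u,v).round())
```

```text
(287, 20) 1066 [517. 211. 323.]
(287, 70) 1082 [525. 187. 297.]
(287, 90) 1092 [528. 179. 283.]
(286, 120) 1105 [533. 165. 265.]
(285, 140) 1111 [535. 154. 254.]
(284, 160) 1186 [530. 179. 184.]
(283, 170) 1118 [540. 136. 241.]
(282, 180) 1217 [530. 180. 151.]
132.34363 [503. 265. 357.]
150.76021 [510. 242. 345.]
```

>>> step_arm(
  travel=[
    [0, 0, 8],
    [0, 0, 22],
    [0, 0, 42],
    [0, 0, 60],
    [0, 0, 70],
    [-2, -10, 70],
    [-5, -28, 70],
    [-10, -52, 70],
    [-15, -78, 70],
    [-20, -104, 70],
    [-25, -130, 70],
    [-30, -156, 70],
    [-35, -182, 70],
    [-40, -208, 70],
    [-45, -234, 70],
    [-50, -260, 70],
    [-55, -286, 60],
    [-60, -312, 45],
    [-64, -334, 25],
    [-66, -345, 5],
  ],
  yaw=[0, 0, 0, 0, 0, 0, 0, 0, 0, 0, 0, 0, 0, 0, 0, 0, 0, 0, 0, 0],
  gripper=[1, 1, 1, 1, 1, 1, 1, 1, 1, 1, 1, 1, 1, 1, 1, 1, 1, 1, 1, 1],
)

```text
clock: 20.98
ee_pos: [439.6, -96.0, 334.1]
tcp_rot: [0.6, 0.8, -0.0, -0.0]
force: [-0.5, 0.6, -1.0]
gripper_width: 0.316
```

>>> step_arm(
  travel=[
    [0, -2, -10],
    [0, -3, -25],
    [0, -3, -45],
    [0, -3, -65],
    [0, -3, -80],
    [0, -3, -90],
    [0, -3, -90],
    [0, -3, -90],
  ],
  yaw=[0, 0, 0, 0, 0, 0, 0, 0],
  gripper=[1, 1, 1, 1, 1, 1, 1, 1],
)

```text
clock: 21.98
ee_pos: [440.0, -99.1, 244.7]
tcp_rot: [0.6, 0.8, -0.0, 0.0]
force: [0.3, 0.5, -1.6]
gripper_width: 0.31
```

```bash
python3 shot.py top 9;python3 shot.py scene 9;python3 shot.py wrist 9
python3 - <<'E'
import cv2,numpy as np
a=cv2.imread('pics/scene9.png')[80:330,190:440];b=cv2.imread('pics/top9.png')[160:360,280:480]
f=lambda p:cv2.convertScaleAbs(cv2.resize(p,(400,400),interpolation=cv2.INTER_CUBIC),alpha=1.6)
cv2.imwrite('pics/c9.png',np.hstack([f(a),f(b)]))
E
```

```text
(no output)
```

View pics/c9.png

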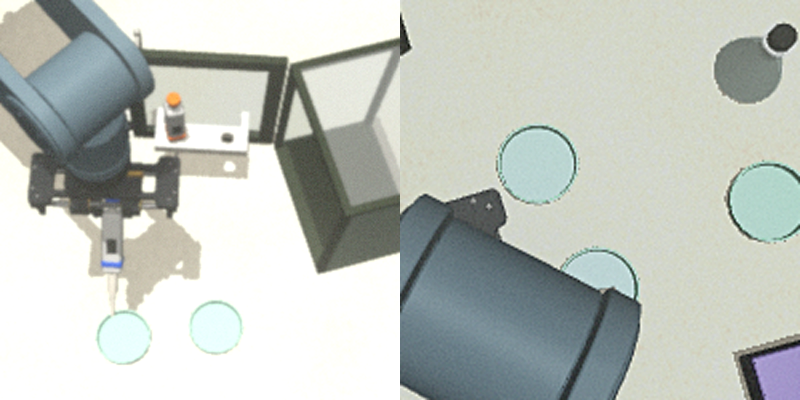

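View pics/wrist9.png

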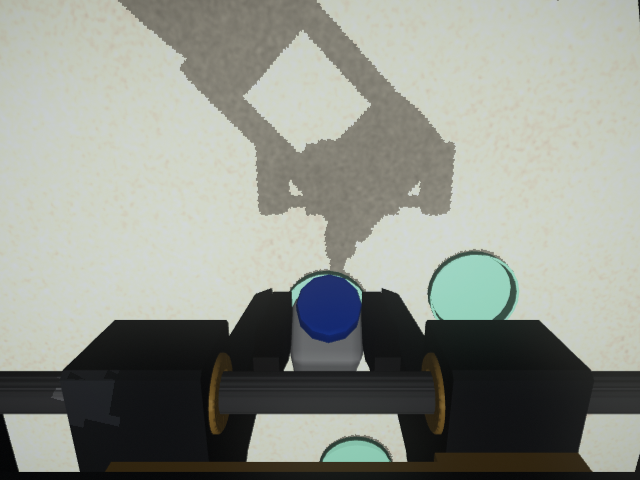

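Run:
```python
from rig import vision,r
from h import *
import cv2
m=vision.camera_model('scene');d=np.load('pics/scene9.npy')
for (u,v) in((112,220),(111,245),(112,265),(112,280),(112,290),(112,300),(112,306),(112,310),(112,313)):
    U,V=190+u*.625,80+v*.625
    for dx in(0,1):
        k=d[int(round(V)),int(U)+dx];print((u,v),dx,round(float(k)),unproj(m,k,int(U)+dx,V).round(),end=' ')
    print()
w=dict(np.load('pics/wm9.npz'));D=np.load('pics/wrist9.npy')
for u,v in((328,308),(328,360)):print(D[v,u],unproj(w,D[v,u],u,v).round())
p=cv2.imread('pics/scene9.png')[190:310,220:300];cv2.imwrite('pics/c9b.png',cv2.convertScaleAbs(cv2.resize(p,None,fx=5,fy=5,interpolation=cv2.INTER_NEAREST),alpha=1.4))
```

```text
(112, 220) 0 1036 [ 447. -114.  253.] (112, 220) 1 1036 [ 449. -113.  253.] 
(111, 245) 0 1044 [ 453. -143.  234.] (111, 245) 1 1050 [ 454. -141.  229.] 
(112, 265) 0 1062 [ 459. -162.  209.] (112, 265) 1 1060 [ 462. -162.  210.] 
(112, 280) 0 1078 [ 462. -177.  186.] (112, 280) 1 1078 [ 464. -176.  186.] 
(112, 290) 0 1081 [ 465. -189.  178.] (112, 290) 1 1085 [ 467. -188.  175.] 
(112, 300) 0 1095 [ 467. -199.  160.] (112, 300) 1 1096 [ 469. -198.  160.] 
(112, 306) 0 1102 [ 468. -205.  151.] (112, 306) 1 1101 [ 470. -205.  152.] 
(112, 310) 0 1108 [ 469. -209.  143.] (112, 310) 1 1105 [ 471. -209.  146.] 
(112, 313) 0 1106 [ 470. -213.  143.] (112, 313) 1 1112 [ 471. -211.  138.] 
132.8399 [437. -86. 271.]
149.21245 [ 444. -110.  262.]
```

View pics/c9b.png

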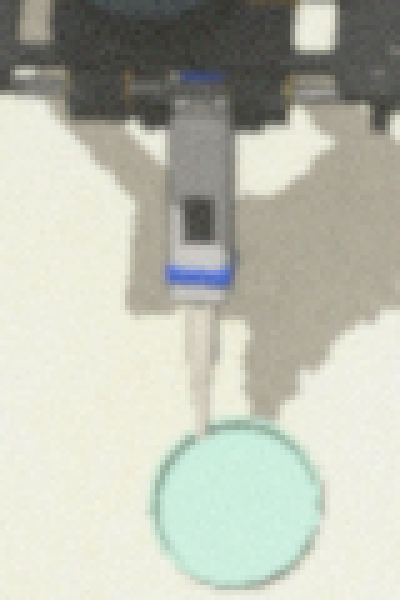

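>>> step_arm(
  travel=[
    [2, -1, -10],
    [2, -1, -10],
    [2, -1, -10],
    [2, -1, -10],
    [2, -1, -10],
    [2, -1, -10],
    [2, -1, -10],
    [2, -1, -10],
  ],
  yaw=[0, 0, 0, 0, 0, 0, 0, 0],
  gripper=[1, 1, 1, 1, 1, 1, 1, 1],
)

```text
clock: 23.12
ee_pos: [441.9, -100.2, 234.8]
tcp_rot: [0.6, 0.8, -0.0, 0.0]
force: [0.7, -0.8, 0.1]
gripper_width: 0.309
```

```bash
python3 shot.py scene 10;python3 shot.py wrist 10
python3 - <<'E'
from rig import vision,r,models
from h import *
import cv2
print([(round(x['score'],2),np.round(x['position'])) for x in models.find_in("dish","scene")])
m=vision.camera_model('scene');d=np.load('pics/scene10.npy')
for V in range(255,282,3):
    for U in(259,260,261): print(U,V,unproj(m,d[V,U],U,V).round(),end=' ')
    print()
w=dict(np.load('pics/wm10.npz'));D=np.load('pics/wrist10.npy')
print(unproj(w,D[308,328],328,308).round(), r.observe()['ee_pos'])
E
```

```text
[(0.82, array([ 474., -218.,    4.])), (0.66, array([ 613., -152.,    5.])), (0.61, array([ 567., -409.,    1.])), (0.29, array([506., 168., 148.]))]
259 255 [ 458. -176.  179.] 260 255 [ 460. -175.  178.] 261 255 [ 462. -174.  176.] 
259 258 [ 459. -181.  173.] 260 258 [ 462. -181.  177.] 261 258 [ 464. -180.  172.] 
259 261 [ 461. -187.  167.] 260 261 [ 463. -186.  169.] 261 261 [ 466. -186.  170.] 
259 264 [ 461. -191.  158.] 260 264 [ 464. -191.  163.] 261 264 [ 467. -191.  164.] 
259 267 [ 432. -160.   -2.] 260 267 [ 465. -196.  154.] 261 267 [ 468. -196.  157.] 
259 270 [ 435. -168.   -2.] 260 270 [ 466. -202.  148.] 261 270 [ 469. -201.  148.] 
259 273 [ 438. -177.    2.] 260 273 [ 468. -207.  142.] 261 273 [ 470. -207.  144.] 
259 276 [ 443. -187.   15.] 260 276 [ 469. -213.  137.] 261 276 [ 471. -211.  134.] 
259 279 [ 444. -192.    3.] 260 279 [ 471. -219.  132.] 261 279 [ 472. -217.  128.] 
[439. -86. 262.] [ 441.94883482 -100.17069111  234.76806954]
```

View pics/scene10.png

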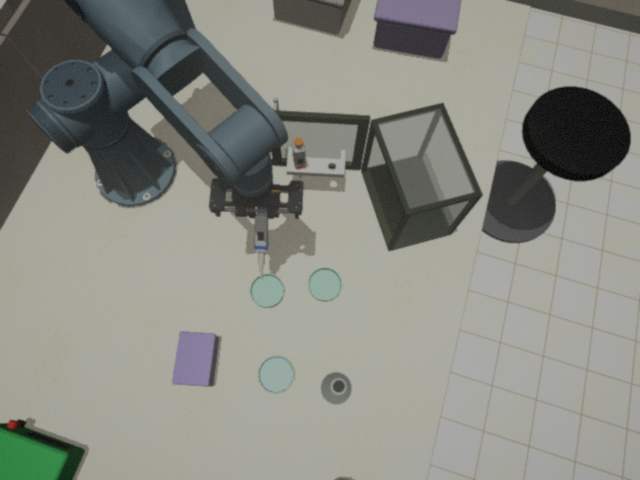

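```bash
python3 -c "
from rig import sign_off
print(sign_off())"
```

```text
the job is handed in; nothing more can be done
None
```

The job is handed in, at about 23 s of the 53 s allowed. The sign-off reports no verdict.

**What I did:**
- **Door:** I opened it by the handle to about 1.87 rad.
- **Lift:** I drew the blue pipette straight up out of the holder, gripping it by the top of its handle. That was higher than the suggested grip point, because the gripper body needed to clear the cabinet roof.
- **Tilt:** The moves cannot tilt the tool, so I pushed the nozzle against the door's top edge to pivot the pipette in the pads. I then carried it to the dish nearest the base.

**Last checks:**
- **Slant:** It is about 45–46° from vertical, tip downwards. Over the last second of holding, I saw no slip beyond measurement noise.
- **Tip position:** The tip is at about (472, -217, 130) mm. The dish centre is at about (474, -216), so the tip is over it and about 13 cm above the bench.
- **Rest of the scene:** In the last image the door is open and the orange pipette is in its hole. The dish, flask and tip box look unmoved. I re-measured only the dish, which was within about 4 mm of its first reading.
- **Force:** Every force reading stayed under 6 N, though I only had readings at the end of each move.

No check failed or disagreed. The grip is only about 7 mm deep on the handle by my calculation, but it held through the tilt and the carry.

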